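# Square a framed aerial plate under the swing-arm magnifier

## Robot

A 6-joint arm with a two-finger parallel gripper is mounted at the origin on the work surface. World frame = base frame: x ahead of the robot, y to its left, z up, the work surface at z = 0. Lengths are in mm, angles in degrees, forces in N, time in s.
With the tool pointing down it reaches from about 300 to 850 mm from the base axis. Payload 4.2 kg.
Tool frame: the origin (TCP) lies between the finger pads; the fingertips stand 14 mm ahead of it and the grasp point (between the pads) lies 5 mm behind it (env.finger_overhang is the distance from the TCP to the fingertips, in mm); z points along the fingers, y is the line along which they close (so a half turn about z gives the same grasp; the last joint's range is limited). The gripper opens to 91 mm and grips with 3 to 60 N. Pads are 32 mm wide; open, the fingers measure 118 mm over their backs; the gripper's body (76 mm by 178 mm) begins 60 mm behind the grasp point.
Start: joints at [74.542, 18.312, 89.639, -0, 72.044, -1.146], TCP at [142.147, 557.168, 227.976] pointing down, gripper open.
Joint ranges: [-177.97, 177.97], [-48.28, 115.42], [12.27, 149.76], [-77.06, 257.06], [2.81, 150.46], [-146.56, 146.56]. Speed limits (degrees/s): [147.25, 147.25, 180, 180, 180, 180].

## Interface

Orientations are given as [roll, pitch, yaw] about the fixed x, y, z axes, in that order (R = Rz(yaw) Ry(pitch) Rx(roll)).
In Python, from workcell import status, cams, env, finder gives the robot as it stands.
- The arm moves only by the tool apply_moves, never from a script. Its argument "increments" is a list of rows, each a list of 7 numbers: the opening, from -1 (shut) to 1 (fully open), then the shift along the world's x, y, z in m, then the turn, a rotation vector about the world's x, y, z in degrees. In form: [[gripper, x, y, z, ax, ay, az], ...]. A call has 1 to 5 rows; each row shifts and turns the commanded pose from where the row before left it; what a row does not reach is not made up. A row lasts 1/12 s, in which the tool goes at most 41.7 mm and 7.16 degrees, less where a joint would pass 70% of its speed; a pose out of reach is approached as far as the arm can. A call with a gripper value outside its range is refused whole. The fingers move at their own pace and stop on an object; "newtons" is the grip in N (left out, the last holds). Time passes only in rows, so rows that do not move let the fingers close. It gives the time, the measured TCP pose, the force, the opening and the grip force at its end, in the units of the state.
- status.state(): the state, without advancing time (a new reading comes with each control period).
- cams.grab_frame(name): name is "scene" or "top" or "wrist"; returns a dict with "color" (384x512x3 uint8, red, green, blue), "intrinsics" (3x3 intrinsics, pixels), "R" (3x3) and "t" (3): a world point X has camera coordinates R X + t. Camera axes: x right, y down, z forward; pixel columns grow to the right and rows downward; lengths in mm; the calibration is good to about 2 mm. A picture is of the moment at which its call begins. There is no depth.
- env.job_done(): hands the job in; it is judged then, once.
Trained networks look in the newest picture that a camera, given by its name, has taken for a name from the list of things; names that differ only in an ending like _2 or _b are one class to them, and where a whole thing is asked for, a point or a joint stands for the part that bears it (a point fixed in the world has none). Each returns a list of dicts, best first, with "score" (0 to 1); they miss things now and then, are a little off and sometimes report something else, mostly with a low value. They report only what shows in the picture. A call takes as long as a camera call. They do not tell look-alikes from the thing itself.
- finder.boxes_of(query, camera): "rect" ([left, top, width, height] in pixels, round what is visible of it).
- finder.trace(query, camera): "pixels" (384x512 bool, what is visible of it) and "rect" ([left, top, width, height] in pixels, round what is visible of it).
The state is a dict: "time_s": time; "qpos": joint angles; "qvel": joint speeds; "effort": joint torques, N m; "ee_pos": TCP position; "ee_rot": TCP orientation; "force": force on the tool from outside, world axes, zero at the start; "torque": the same for the moment, N m; "gripper_width": finger opening in mm; "gripper_force": force on a finger pad.
Only numpy, scipy, OpenCV 4.12 (cv2) and the standard library are available. Lean on these libraries where they do the work, as an engineer would, in place of code of your own. Each camera call takes 0.05 s, during which the arm holds its last target. There are 200 camera calls.

## Task

Push the magnifier lamp's arm round until its round head is right off the white light panel, to the right-hand side. Then slide the framed glass plate along the panel, without lifting it, fully home and square into the corner of the two stop rails, and push the lamp back so that its lens is centred over the plate. Leave everything else where it stands.

Things in the scene. Friction and masses are not known exactly. Their poses are not given: they have to be found in the camera images.
- bed: fixed inspection bed. Origin at table height under the centre of its white light panel; x points away from the robot, y left, z up (the bed may be turned a little). White panel 280 mm (x) by 300 mm (y), centred, its top 18 mm above the table, on a grey base board 300 mm (x) by 420 mm (y -260 to +160), 12 mm thick
- seat (a point): point on the panel's top (bed x +70, y +60, z +18 mm; axes of the bed) where the plate's origin lies when home. Two aluminium stop rails, 10 mm wide, 13 mm above the panel, form the far left corner: one on the far side, inner face at bed x = +120 (y -50 to +140), one on the left, inner face at bed y = +130 (x -20 to +130)
- plate: loose dark-framed glass plate, 100 mm (its x) by 140 mm (its y), 14 mm thick, about 0.35 kg, lying flat on the panel; origin at the centre of its underside. Its x is to end along the bed's x; it starts turned by at most about 20 degrees. It slides with ordinary friction on the panel; pushed while turned, a corner can jam on a rail
- lamp (a joint): swing of the lamp's arm about its upright hinge, rad. 0: arm along the bed's +y, lens exactly over seat. Grows anticlockwise seen from above; 1.57: arm along the bed's -x (towards the robot). Range -0.4 to 2.3; the head is off the panel from about 1.55. Stays where it is left; friction 0.25 N m (1.6 N of push 160 mm from the hinge), no spring
- lamp_hinge (a point): on the hinge axis (bed x +70, y -220 mm) at mid height of the arm, 106 mm above the table. The arm is a level aluminium bar 22 mm wide, 18 mm high (97 to 115 mm above the table), bare from 20 to 208 mm from the axis; the black hub on the axis is 40 mm across, up to 126 mm high, on a steel post 26 mm in diameter
- lens (a point): centre of the round lens, 280 mm from the hinge axis. The white head round it is 110 mm across, from 80 to 110 mm above the table
- loupe: bystander: small black standing eyepiece, 38 mm across, 36 mm tall, on the near left corner of the light panel; origin at the centre of its underside
- weight: bystander: bare steel block 36 x 36 x 28 mm on the near right corner of the light panel; origin at the centre of its underside
- camera: bystander: black camera, body 70 x 135 x 85 mm with a 75 mm lens, to the left of the bed; origin under its body
- tin: bystander: flat round film tin, 116 mm across, 30 mm tall, to the right of the bed; origin at the centre of its underside
- brush: bystander: lens brush lying on the table to the right of the bed; origin on its underside
- carton: bystander: cardboard box 110 x 160 x 70 mm to the left of the bed; origin at the centre of its underside
- cleaner: bystander: white bottle 56 mm across, 130 mm tall, to the right of the bed; origin at the centre of its underside
Things that resemble listed ones, but are neither listed nor needed, are in the scene too. What is shaped like the plate but green or purple is not meant.

How it is judged (in metres and radians):
On the way, in this order (a step that is already met when the one before it is completed fails the run):
1. the lamp's head is swung off the light panel (y of lens in the frame of bed below -0.203 m), for 0.2 s.
2. the plate is home against both stop rails (x of plate in the frame of seat between -0.004 and 0.004 m and y of plate in the frame of seat between -0.004 and 0.004 m and z of plate in the frame of seat below 0.003 m and angle between the x axis of plate and the x axis of bed, either way round below 0.04 rad), for 0.2 s.
At the end, for the whole second after the job is handed in: The plate lies flat on the panel within 4 mm of home against both rails and square within 0.04 rad, and the lens is at rest with its centre within 15 mm of the plate's centre, seen from above (all of step 2 and horizontal distance between lens and plate below 0.015 m and velocity of joint lamp between -0.02 and 0.02 rad/s and linear speed of plate below 0.01 m/s); the robot touches nothing.
It fails at once if the plate is lifted off the panel (by more than 12 mm) (z of plate in the frame of bed above 0.03 m).
It fails at once if a bystander is pushed by more than 20 mm (distance of any of loupe, weight, camera, tin, brush, carton, cleaner from where it was at the start of the episode above 0.02 m).
It also fails if it takes over 67 s, if anything falls off the work surface, if the arm or the gripper's body presses on something with over 40 N, if the wrist force passes 120 N, or if a joint passes its speed limit or range.

## Working session

There is one attempt and no reset: what is moved stays moved. The work goes in short steps, Python scripts to look and compute and a tool call to move; the robot and the scene stay as the last step left them, time stands still between calls to the robot, and variables do not carry over. Pictures are saved under pics/ and viewed, at most 10 in all, crops included, and the job is handed in when it is done.

Besides the shell and the picture viewer there is one more tool, called in YAML: its name, and indented under it one key for each argument. apply_moves: Moves the arm, as the interface text tells. Its arguments: {"type":"object","properties":{"increments":{"type":"array","items":{"type":"array","items":{"type":"number"}}},"newtons":{"type":"number"}},"required":["increments"]}

```bash
mkdir -p pics
python3 - <<'E'
from workcell import status, cams, env, finder
import cv2, numpy as np
s=status.state();print(s['time_s'],s['ee_pos'],s['ee_rot'])
for c in ['top','scene']:
    f=cams.grab_frame(c);cv2.imwrite(f'pics/{c}0.png',f['color'][...,::-1])
    np.savez(f'{c}0.npz',**f)
    print(c,np.round(f['intrinsics'],1).tolist(),np.round(-f['R'].T@f['t']))
    for q in ['plate','lamp','bed','loupe','weight','tin','cleaner','brush','camera','carton']:
        print(q,[(r['rect'],round(r['score'],2)) for r in finder.boxes_of(q,c)][:3])
E
```

```text
0.0 [142.00976024 556.68291347 227.14608295] [-1.79899619e+02 -1.55825855e-03  1.65689023e+02]
top [[369.4, 0.0, 250.0], [0.0, 369.4, 193.3], [0.0, 0.0, 1.0]] [ 261.  -43. 1162.]
plate [([350.7, 243.0, 50.9, 51.5], 0.75), ([143.3, 233.8, 55.8, 50.7], 0.72), ([288.7, 254.6, 46.8, 36.6], 0.7)]
lamp [([211.0, 147.0, 114.5, 55.6], 0.82), ([263.4, 205.8, 14.2, 11.9], 0.57), ([58.4, 197.3, 73.9, 48.4], 0.55)]
bed [([180.7, 117.0, 147.7, 113.3], 0.85)]
loupe [([211.6, 143.9, 113.8, 54.4], 0.73), ([192.4, 187.7, 7.5, 12.5], 0.47)]
weight []
tin [([362.6, 189.0, 45.5, 40.5], 0.87), ([81.6, 132.6, 49.4, 54.8], 0.46)]
cleaner [([390.9, 154.2, 30.5, 27.7], 0.97), ([339.0, 123.4, 46.2, 39.7], 0.25)]
brush [([338.4, 120.1, 47.4, 41.6], 0.9)]
camera [([79.4, 136.3, 52.0, 50.0], 0.89)]
carton [([58.1, 199.8, 74.5, 45.0], 0.75), ([183.6, 119.3, 144.6, 110.6], 0.66)]
scene [[398.9, 0.0, 256.9], [0.0, 398.9, 187.6], [0.0, 0.0, 1.0]] [1089. -623.  834.]
plate [([128.5, 180.3, 61.8, 46.7], 0.97), ([245.3, 136.3, 47.9, 24.3], 0.93), ([65.9, 220.4, 62.1, 47.6], 0.78)]
lamp [([225.1, 166.7, 75.8, 91.5], 0.88)]
bed [([186.1, 166.3, 177.2, 138.4], 0.76), ([228.9, 166.0, 72.7, 93.2], 0.55)]
loupe [([192.0, 296.6, 23.9, 87.4], 0.58), ([182.5, 163.9, 182.5, 140.4], 0.48)]
weight [([220.6, 202.1, 18.2, 14.4], 0.73), ([185.6, 165.8, 179.6, 138.8], 0.24)]
tin [([97.2, 264.4, 48.6, 48.5], 0.74)]
cleaner [([116.4, 304.0, 30.1, 48.0], 0.77)]
brush [([194.2, 294.5, 21.4, 88.1], 0.81)]
camera [([346.7, 134.4, 52.0, 42.1], 0.87)]
carton [([303.6, 107.1, 52.3, 40.9], 0.77), ([185.2, 166.3, 179.7, 140.5], 0.49)]
```

View pics/top0.png

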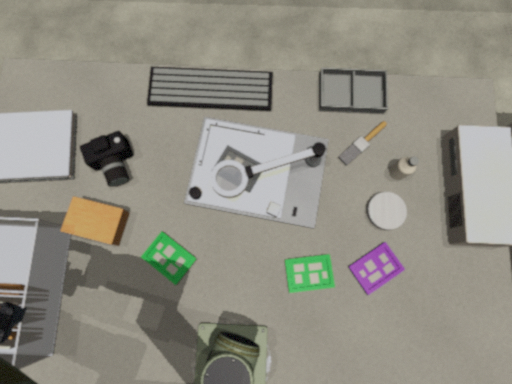

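View pics/scene0.png

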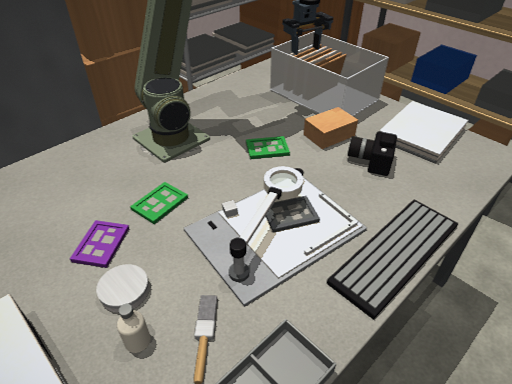

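The top view shows the bed at about (257,172), turned slightly clockwise, with the lamp hub at (318,150) and the head at (230,178) over the dark plate. The loupe is at (196,193) and the weight at (274,210). The plate candidates are the green frames at (169,258) and (310,273), the purple one at (377,268), and the dark one under the lamp at (238,175). Only the dark one on the panel fits the description. I'll confirm it in an enlarged crop.

Run:
```python
import cv2, numpy as np
a=cv2.imread('pics/top0.png')[112:232,180:332]; b=cv2.imread('pics/scene0.png')[160:310,180:370]
a=cv2.resize(a,None,fx=5,fy=5,interpolation=cv2.INTER_CUBIC)
b=cv2.resize(b,None,fx=4,fy=4,interpolation=cv2.INTER_CUBIC)
cv2.imwrite('pics/ca.png',a);cv2.imwrite('pics/cb.png',b)
```

```text
(no output)
```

View pics/ca.png

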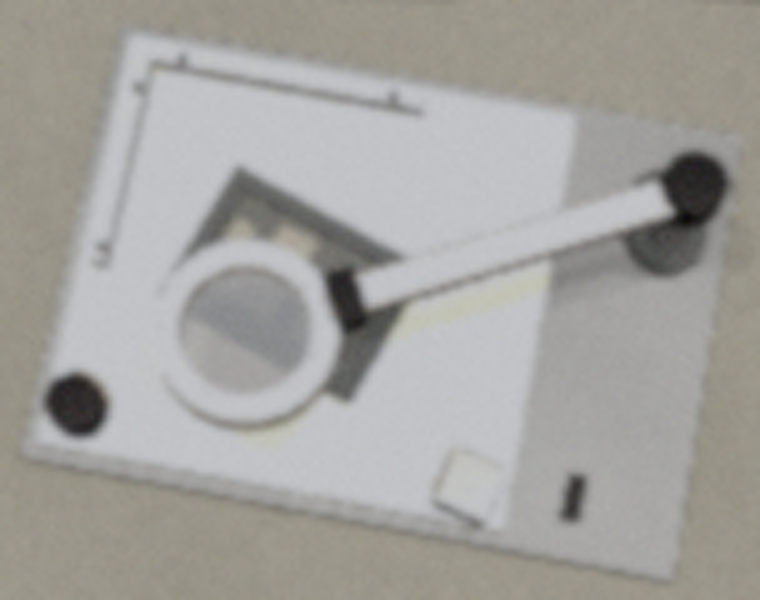

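View pics/cb.png

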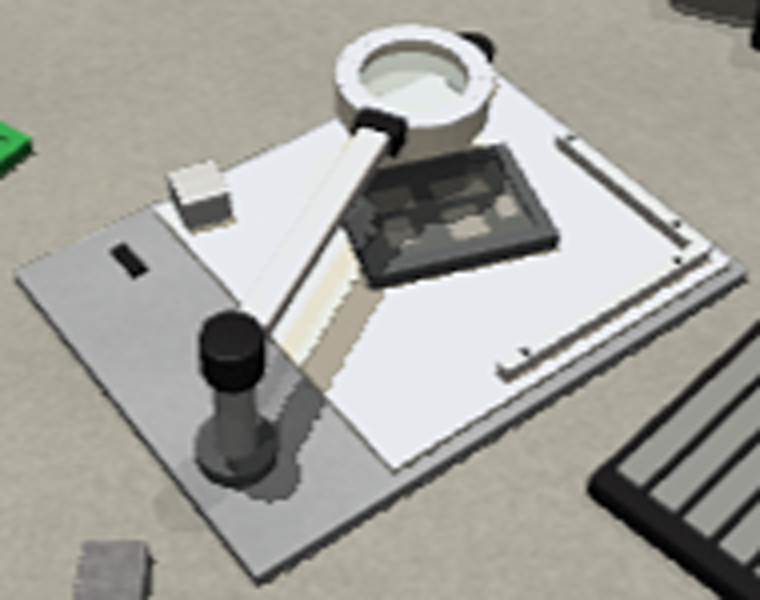

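```bash
cat > h.py <<'E'
import numpy as np
from scipy.optimize import least_squares
F={c:dict(np.load(f'{c}0.npz')) for c in ('top','scene')}
def proj(f,X):
    p=f['R']@np.asarray(X,float)+f['t'];p=f['intrinsics']@p;return p[:2]/p[2]
def ray(f,uv,z):
    d=f['R'].T@np.linalg.inv(f['intrinsics'])@np.array([*uv,1.]);c=-f['R'].T@f['t'];return c+d*(z-c[2])/d[2]
def cT(u,v): return np.array([(u+.5)/5-.5+180,(v+.5)/5-.5+112])
def cS(u,v): return np.array([(u+.5)/4-.5+180,(v+.5)/4-.5+160])
def w(p,q):
    c,s=np.cos(p[2]),np.sin(p[2]);return np.array([p[0]+c*q[0]-s*q[1],p[1]+s*q[0]+c*q[1],q[2]])
def fit(obs,p0):
    fun=lambda p:np.concatenate([proj(F[c],w(p,q))-uv for c,uv,q in obs])
    r=least_squares(fun,p0,loss='soft_l1',x_scale=[10,10,.1]);return r.x,fun(r.x).reshape(-1,2)
E
python3 - <<'E'
from h import *
T=lambda u,v,*q:('top',cT(u,v),q)
S=lambda u,v,*q:('scene',cS(u,v),q)
obs=[T(150,66,120,130,25),T(423,112,120,-50,25),T(108,262,-20,130,25),T(694,187,70,-220,126),T(670,578,-150,-260,12),T(25,455,-150,160,12),T(125,32,150,160,12),T(740,137,150,-260,12),T(577,112,140,-150,18),T(505,527,-140,-150,18),
S(260,580,150,-260,12),S(745,273,150,160,12),S(17,272,-150,-260,12),S(397,468,140,-150,18),S(153,207,-140,-150,18),S(232,333,70,-220,126)]
p,r=fit(obs,[320,-70,-.17]);print(p,np.degrees(p[2]));print(np.round(r,1).tolist())
obs=[T(238,167,50,70,14+18),T(345,402,-50,-70,32),S(373,278,50,-70,32),S(558,238,50,70,32),S(503,145,-50,70,32)]
q,r=fit(obs,[320,-40,-.5]);print('plate',q,np.degrees(q[2]));print(np.round(r,1).tolist())
c,s=np.cos(p[2]),np.sin(p[2]);R=np.array([[c,s],[-s,c]])
print('plate in bed',R@(q[:2]-p[:2]),np.degrees(q[2]-p[2]))
print('seat',w(p,(70,60,18)),'hinge',w(p,(70,-220,106)))
L=ray(F['top'],cT(246,333),110);print('head',L);h=w(p,(70,-220,106));b=R@(L-h)[:2];print('lamp',np.arctan2(-b[0],b[1]),np.hypot(*b))
L=ray(F['scene'],cS(416,80),110);print('head',L);b=R@(L-h)[:2];print('lamp',np.arctan2(-b[0],b[1]),np.hypot(*b))
for n,u,v,z in [('loupe',77,404,36),('weight',470,482,28)]: P=ray(F['top'],cT(u,v),z);print(n,P,R@(P[:2]-p[:2]))
E
```

```text
[ 5.85395632e+02 -2.33704214e+00 -1.38900315e-01] -7.9584018314675555
[[0.3, -0.8], [-0.2, -0.3], [-0.4, 0.5], [0.7, -1.8], [1.1, 0.3], [-1.3, 0.3], [-1.3, -2.4], [0.8, -1.1], [0.1, 0.2], [0.0, 0.6], [-0.6, -0.7], [1.1, -1.3], [-1.1, -0.3], [-0.5, -0.0], [0.2, 0.1], [0.1, 0.1]]
plate [ 5.77110721e+02  8.24017079e+00 -4.73879028e-01] -27.15126830857986
[[0.2, -0.9], [1.1, -0.2], [-0.9, -0.4], [0.3, -1.0], [0.5, -0.9]]
plate in bed [-9.66957712  9.32826217] -19.192866477112304
seat [663.02869834  47.39330157  18.        ] hinge [ 624.26154895 -229.90997668  106.        ]
head [521.81572491  31.11794298 110.        ]
lamp 0.5128991578091932 280.41170037547215
head [530.63300626  27.04679135 110.        ]
lamp 0.48832326252504404 273.483243816572
loupe [489.61542888 138.82129481  36.        ] [-114.40168139  126.5376576 ]
weight [ 453.48549417 -107.97611265   28.        ] [-116.01352915 -122.885145  ]
```

The crop confirms it: the dark frame on the panel is the plate, at bed (-10, 9) mm and turned about -19°. The lamp is at about 0.5 rad. Next I'll move above the far side of the lamp arm with the fingers shut.

apply_moves:
  increments:
    - [-1, 0.0235, -0.0315, 0, 0, 0, -1.4]
    - [-1, 0.0235, -0.0315, 0, 0, 0, -1.4]
    - [-1, 0.0235, -0.0315, 0, 0, 0, -1.4]
    - [-1, 0.0235, -0.0315, 0, 0, 0, -1.4]
    - [-1, 0.0235, -0.0315, 0, 0, 0, -1.4]
  newtons: 10

```text
time_s: 1.52
ee_pos: [260.3, 398.2, 228.1]
ee_rot: [180.0, 0.0, 158.7]
force: [0.8, 0.1, 0.4]
gripper_width: 61.4
gripper_force: 0.0
```

apply_moves:
  increments:
    - [-1, 0.0235, -0.0315, 0, 0, 0, -1.4]
    - [-1, 0.0235, -0.0315, 0, 0, 0, -1.4]
    - [-1, 0.0235, -0.0315, 0, 0, 0, -1.4]
    - [-1, 0.0235, -0.0315, 0, 0, 0, -1.4]
    - [-1, 0.0235, -0.0315, 0, 0, 0, 0]

```text
time_s: 1.93
ee_pos: [377.9, 240.5, 228.3]
ee_rot: [180.0, 0.0, 153.1]
force: [0.4, 1.9, 0.2]
gripper_width: 27.4
gripper_force: 0.0
```

apply_moves:
  increments:
    - [-1, 0.0235, -0.0315, 0, 0, 0, 0]
    - [-1, 0.0235, -0.0315, 0, 0, 0, 0]
    - [-1, 0.0235, -0.0315, 0, 0, 0, 0]
    - [-1, 0.0235, -0.0315, 0, 0, 0, 0]
    - [-1, 0.0235, -0.0315, 0, 0, 0, 0]

```text
time_s: 2.35
ee_pos: [495.5, 82.8, 228.2]
ee_rot: [180.0, 0.0, 153.1]
force: [0.5, 1.4, -0.9]
gripper_width: 0.5
gripper_force: 0.0
```

apply_moves:
  increments:
    - [-1, 0.0235, -0.0315, 0, 0, 0, 0]
    - [-1, 0.0235, -0.0315, 0, 0, 0, 0]
    - [-1, 0.0235, -0.0315, 0, 0, 0, 0]
    - [-1, 0.0235, -0.0315, 0, 0, 0, 0]
    - [-1, 0.0235, -0.0315, 0, 0, 0, 0]

```text
time_s: 2.77
ee_pos: [613.0, -74.7, 228.0]
ee_rot: [180.0, 0.0, 153.1]
force: [0.7, 1.7, -0.1]
gripper_width: 0.4
gripper_force: 0.0
```

apply_moves:
  increments:
    - [-1, 0, 0, -0.03, 0, 0, 0]
    - [-1, 0, 0, -0.03, 0, 0, 0]
    - [-1, 0, 0, -0.03, 0, 0, 0]
    - [-1, 0, 0, -0.02, 0, 0, 0]
    - [-1, 0, 0, -0.017, 0, 0, 0]

```text
time_s: 3.18
ee_pos: [611.2, -72.9, 98.7]
ee_rot: [-180.0, -0.2, 153.1]
force: [-0.1, 0.3, 0.2]
gripper_width: 0.4
gripper_force: 0.0
```

Run:
```python
from h import *
p=[585.4,-2.3,-.1389]
o=None
for th in np.arange(.5,1.86,.15):
    n=np.array([np.cos(th),np.sin(th)]);a=np.array([-np.sin(th),np.cos(th)])
    off=11+17.5
    b=np.array([70,-220])+150*a+off*n
    W=w(p,(*b,0))[:2];print(round(th,2),W.round(),None if o is None else (W-o).round(1));o=W
for n,uv,z in [('tin',(387,211),30),('cleaner',(406,166),130),('brush',(362,142),10)]:print(n,ray(F['top'],uv,z).round())
```

```text
0.5 [598. -79.] None
0.65 [576. -85.] [-22.2  -5.6]
0.8 [555. -94.] [-21.1  -8.9]
0.95 [ 535. -106.] [-19.5 -11.9]
1.1 [ 518. -121.] [-17.5 -14.7]
1.25 [ 502. -138.] [-15.1 -17.2]
1.4 [ 490. -157.] [-12.4 -19.2]
1.55 [ 481. -178.] [ -9.4 -20.9]
1.7 [ 475. -200.] [ -6.2 -22. ]
1.85 [ 472. -223.] [ -2.8 -22.7]
tin [ 461. -459.   30.]
cleaner [ 578. -481.  130.]
brush [ 690. -391.   10.]
```

apply_moves:
  increments:
    - [-1, -0.013, -0.006, 0, 0, 0, 0]
    - [-1, -0.011, -0.003, 0, 0, 0, 0]
    - [-1, -0.011, -0.003, 0, 0, 0, 0]
    - [-1, -0.0105, -0.0045, 0, 0, 0, 0]
    - [-1, -0.0105, -0.0045, 0, 0, 0, 0]

```text
time_s: 3.6
ee_pos: [556.4, -94.2, 101.3]
ee_rot: [180.0, 0.1, 153.1]
force: [2.7, 0.6, -0.7]
gripper_width: 0.6
gripper_force: 0.9
```

apply_moves:
  increments:
    - [-1, -0.01, -0.006, 0, 0, 0, 0]
    - [-1, -0.01, -0.006, 0, 0, 0, 0]
    - [-1, -0.009, -0.0075, 0, 0, 0, 0]
    - [-1, -0.009, -0.0075, 0, 0, 0, 0]
    - [-1, -0.0075, -0.0085, 0, 0, 0, 0]

```text
time_s: 4.02
ee_pos: [509.5, -130.0, 101.1]
ee_rot: [180.0, -0.0, 153.1]
force: [2.5, 0.8, 0.1]
gripper_width: 0.5
gripper_force: 0.9
```

apply_moves:
  increments:
    - [-1, -0.0075, -0.0085, 0, 0, 0, 0]
    - [-1, -0.006, -0.0095, 0, 0, 0, 0]
    - [-1, -0.006, -0.0095, 0, 0, 0, 0]
    - [-1, -0.005, -0.0105, 0, 0, 0, 0]
    - [-1, -0.005, -0.0105, 0, 0, 0, 0]

```text
time_s: 4.43
ee_pos: [480.5, -178.8, 100.9]
ee_rot: [180.0, -0.0, 153.1]
force: [1.2, 2.1, 0.5]
gripper_width: 0.4
gripper_force: 1.1
```

apply_moves:
  increments:
    - [-1, -0.003, -0.011, 0, 0, 0, 0]
    - [-1, -0.003, -0.011, 0, 0, 0, 0]
    - [-1, -0.001, -0.008, 0, 0, 0, 0]
    - [-1, -0.001, -0.005, 0, 0, 0, 0]
    - [-1, 0, 0, 0, 0, 0, 0]

```text
time_s: 4.85
ee_pos: [472.7, -214.1, 100.8]
ee_rot: [-180.0, -0.0, 153.0]
force: [-0.0, 0.4, 0.8]
gripper_width: 0.6
gripper_force: 0.0
```

apply_moves:
  increments:
    - [-1, 0.002, 0.02, 0.005, 0, 0, 0]
    - [-1, 0, 0.03, 0.025, 0, 0, 0]
    - [1, 0, 0.03, 0.025, 0, 0, 0]
    - [1, 0, 0.03, 0.025, 0, 0, 0]
    - [1, -0.01, 0.035, 0.01, 0, 0, 0]

```text
time_s: 5.27
ee_pos: [467.9, -67.4, 194.1]
ee_rot: [179.9, 0.4, 153.1]
force: [1.7, -0.2, 0.8]
gripper_width: 17.7
gripper_force: 0.0
```

apply_moves:
  increments:
    - [1, -0.01, 0.038, 0, 0, 0, 0]
    - [1, -0.01, 0.038, 0, 0, 0, 0]
    - [1, -0.01, 0.038, 0, 0, 0, 0]
    - [1, -0.01, 0, 0, 0, 0, 0]
    - [1, -0.01, 0, 0, 0, 0, 0]

```text
time_s: 5.68
ee_pos: [414.2, 47.5, 190.9]
ee_rot: [-180.0, -0.0, 153.4]
force: [0.2, -0.4, -0.9]
gripper_width: 50.7
gripper_force: 0.0
```

Run:
```python
from workcell import status, cams, env, finder
import cv2, numpy as np
ims=[]
for c in ['top','scene','wrist']:
    f=cams.grab_frame(c);np.savez(f'{c}1.npz',**f);im=f['color'][...,::-1]
    if c=='top': im=cv2.resize(im[110:240,170:340],(510,390),interpolation=cv2.INTER_CUBIC)[:300]if 0 else cv2.resize(im[110:240,170:340],(400,306),interpolation=cv2.INTER_CUBIC)
    elif c=='scene': im=cv2.resize(im[160:310,180:370],(400,316),interpolation=cv2.INTER_CUBIC)
    else: im=cv2.resize(im,(400,300))
    ims.append(im[:300])
cv2.imwrite('pics/m1.png',np.vstack([np.hstack(ims[:2]),np.hstack([ims[2],ims[2]*0])]))
```

```text
(no output)
```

View pics/m1.png

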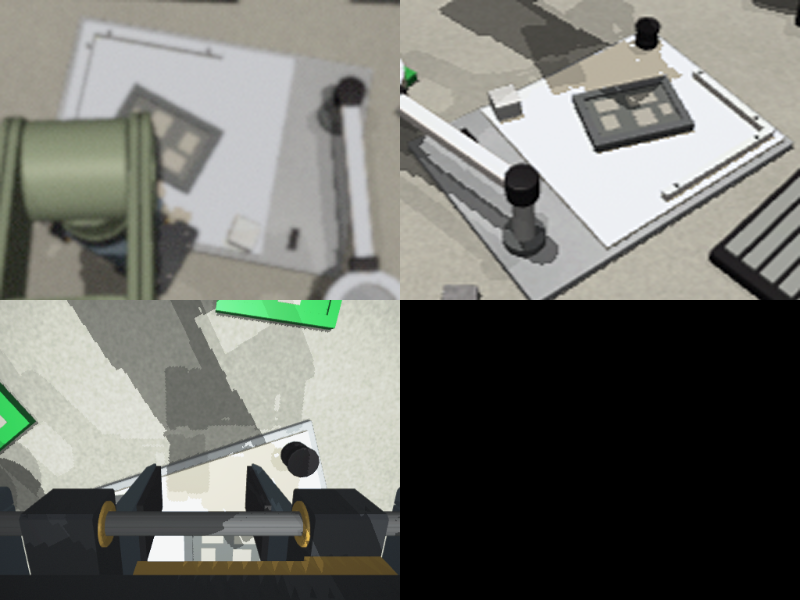

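The lamp is clear of the panel, and the plate lies at about (172,135) in the top crop with its full outline visible in the scene crop. I'll refit its pose.

Run:
```python
from h import *
T=lambda u,v,*q:('top',np.array([(u+.5)/2.353-.5+170,(v+.5)/2.353-.5+110]),q)
S=lambda u,v,*q:('scene',np.array([(u-400+.5)/2.105-.5+180,(v+.5)/2.107-.5+160]),q)
obs=[T(135,84,50,70,32),T(222,132,50,-70,32),T(184,192,-50,-70,32),S(597,146,50,-70,32),S(693,122,50,70,32),S(677,76,-50,70,32),S(573,96,-50,-70,32)]
q,r=fit(obs,[577,8,-.5]);print(q,np.degrees(q[2]),np.round(r,1).tolist())
print(np.degrees(q[2])+7.96)
for b in (26,16,36): print(b,w(q,(-50-b,0,0)))
```

```text
[ 5.78397174e+02  1.12766159e+01 -4.91559884e-01] -28.16430671603044 [[-0.1, -1.9], [0.4, -0.7], [0.4, 0.2], [-0.7, -0.8], [1.4, 0.6], [-4.0, -0.9], [0.3, -1.6]]
-20.204306716030437
26 [511.39575109  47.14874144   0.        ]
16 [520.21172773  42.42872492   0.        ]
36 [502.57977445  51.86875796   0.        ]
```

apply_moves:
  increments:
    - [1, 0.029, 0.002, 0, 0, 0, 0]
    - [1, 0.029, 0.002, 0, 0, 0, 0]
    - [1, 0.028, 0.001, 0, 0, 0, -0.5]
    - [1, 0, 0, -0.03, 0, 0, 0]
    - [1, 0, 0, -0.03, 0, 0, 0]

```text
time_s: 6.25
ee_pos: [505.2, 49.4, 131.3]
ee_rot: [179.8, 0.3, 152.4]
force: [0.0, 0.3, -0.2]
gripper_width: 91.0
gripper_force: 0.0
```

apply_moves:
  increments:
    - [1, 0, 0, -0.03, 0, 0, 0]
    - [1, 0, 0, -0.03, 0, 0, 0]
    - [1, 0, 0, -0.02, 0, 0, 0]
    - [1, 0, 0, -0.013, 0, 0, 0]
    - [1, 0, 0, 0, 0, 0, 0]

```text
time_s: 6.67
ee_pos: [499.8, 49.2, 35.0]
ee_rot: [-179.8, -0.3, 152.4]
force: [-0.2, -0.6, 0.3]
gripper_width: 91.2
gripper_force: 0.0
```

apply_moves:
  increments:
    - [1, 0.009, -0.003, 0.001, 0, 0, 0]
    - [1, 0.009, -0.003, 0, 0, 0, 0]
    - [1, 0.005, -0.002, 0, 0, 0, 1.6]
    - [1, 0.005, -0.002, 0, 0, 0, 1.6]
    - [1, 0.005, -0.002, 0, 0, 0, 1.6]

```text
time_s: 7.08
ee_pos: [535.4, 38.3, 40.3]
ee_rot: [180.0, 0.0, 157.4]
force: [-2.3, 0.7, -0.4]
gripper_width: 91.5
gripper_force: 1.1
```

apply_moves:
  increments:
    - [1, 0.005, -0.002, 0, 0, 0, 1.6]
    - [1, 0.005, -0.002, 0, 0, 0, 1.6]
    - [1, 0.005, -0.002, 0, 0, 0, 1.6]
    - [1, 0.005, -0.002, 0, 0, 0, 1.6]
    - [1, 0.005, -0.002, 0, 0, 0, 1.6]

```text
time_s: 7.5
ee_pos: [560.5, 28.3, 40.3]
ee_rot: [180.0, 0.1, 165.4]
force: [-2.4, 0.5, -0.4]
gripper_width: 91.1
gripper_force: 1.0
```

apply_moves:
  increments:
    - [1, 0.005, -0.002, 0, 0, 0, 1.6]
    - [1, 0.005, -0.002, 0, 0, 0, 1.6]
    - [1, 0.005, -0.002, 0, 0, 0, 1.6]
    - [1, 0.005, -0.002, 0, 0, 0, 1.6]
    - [1, 0, 0, 0, 0, 0, 0]

```text
time_s: 7.92
ee_pos: [581.8, 20.1, 40.4]
ee_rot: [180.0, 0.2, 171.8]
force: [0.3, -0.4, 0.7]
gripper_width: 91.1
gripper_force: 0.0
```

Run:
```python
from workcell import status, cams, env, finder
import cv2, numpy as np
ims=[]
for c in ['top','scene']:
    f=cams.grab_frame(c);np.savez(f'{c}2.npz',**f);im=f['color'][...,::-1]
    im=im[110:240,170:340] if c=='top' else im[160:310,180:370]
    ims.append(cv2.resize(im,None,fx=2.1,fy=2.1,interpolation=cv2.INTER_CUBIC)[:270] if c=='top' else cv2.resize(im,None,fx=2.1,fy=2.1,interpolation=cv2.INTER_CUBIC)[:270])
cv2.imwrite('pics/m2.png',np.hstack(ims))
```

```text
(no output)
```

View pics/m2.png

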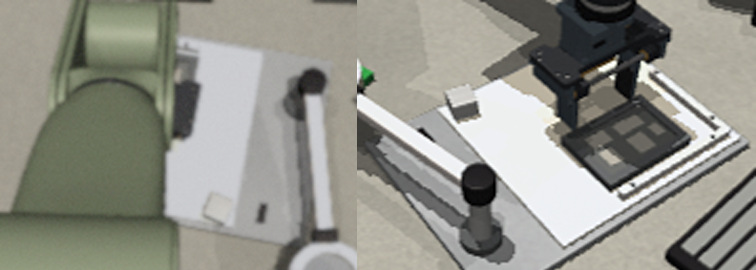

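apply_moves:
  increments:
    - [1, -0.015, 0.002, 0, 0, 0, 0]
    - [0.32, 0, 0, 0.03, 0, 0, 0]
    - [0.32, 0, 0, 0.03, 0, 0, -7]
    - [0.32, 0.005, -0.01, 0, 0, 0, -7]
    - [0.32, 0.005, -0.01, 0, 0, 0, -7]

```text
time_s: 8.43
ee_pos: [576.2, 3.2, 102.2]
ee_rot: [179.8, 0.3, 150.5]
force: [-0.5, 0.4, 0.2]
gripper_width: 67.5
gripper_force: 0.0
```

apply_moves:
  increments:
    - [0.32, 0.005, -0.01, 0, 0, 0, -7]
    - [0.32, 0.005, -0.01, 0, 0, 0, -7]
    - [0.32, 0.005, -0.01, 0, 0, 0, -7]
    - [0.32, 0.005, -0.01, 0, 0, 0, -7]
    - [0.32, 0.005, -0.01, 0, 0, 0, -7]

```text
time_s: 8.85
ee_pos: [599.9, -47.5, 99.9]
ee_rot: [179.9, 0.1, 115.4]
force: [-0.0, 0.3, 0.3]
gripper_width: 60.3
gripper_force: 0.0
```

apply_moves:
  increments:
    - [0.32, 0.005, -0.01, 0, 0, 0, -7]
    - [0.32, 0.005, -0.01, 0, 0, 0, -7]
    - [0.32, 0.005, -0.01, 0, 0, 0, -7]
    - [0.32, 0.005, -0.01, 0, 0, 0, -6]
    - [0.32, 0.01, -0.008, 0, 0, 0, 0]

```text
time_s: 9.27
ee_pos: [629.2, -95.8, 99.9]
ee_rot: [179.9, 0.0, 88.5]
force: [0.7, 0.4, 0.1]
gripper_width: 60.2
gripper_force: 0.0
```

Run:
```python
from h import *
S=lambda u,v,*q:('scene',np.array([(u-357+.5)/2.1-.5+180,(v+.5)/2.1-.5+160]),q)
obs=[S(612,178,50,-70,32),S(693,131,50,70,32),S(560,140,-50,-70,32),S(640,98,-50,70,32)]
q,r=fit(obs,[640,10,-.14]);print(q,np.degrees(q[2])+7.96,np.round(r,1).tolist())
c,s=np.cos(.1389),-np.sin(.1389);d=q[:2]-[585.4,-2.3];print('bed',c*d[0]+s*d[1],-s*d[0]+c*d[1])
```

```text
[ 6.46225817e+02  7.78322527e+00 -1.16802888e-01] 1.2676874776000933 [[0.3, 2.6], [-0.5, 1.2], [0.6, -1.8], [-0.4, -3.1]]
bed 58.84393648358538 18.407677747364005
```

apply_moves:
  increments:
    - [0.32, 0.003, 0, -0.02, 0, 0, -6.5]
    - [0.32, 0, 0, -0.02, 0, 0, 0]
    - [0.32, 0, 0, -0.02, 0, 0, 0]
    - [0.32, 0.001, 0.008, 0, 0, 0, 0]
    - [0.32, 0.001, 0.008, 0, 0, 0, 0]

```text
time_s: 9.68
ee_pos: [633.9, -78.8, 38.7]
ee_rot: [-179.9, 0.0, 82.2]
force: [0.1, -1.9, -0.1]
gripper_width: 60.4
gripper_force: 0.5
```

apply_moves:
  increments:
    - [0.32, 0.0007, 0.005, 0, 0, 0, 0]
    - [0.32, 0.0007, 0.005, 0, 0, 0, 0]
    - [0.32, 0.0007, 0.005, 0, 0, 0, 0]
    - [0.32, 0.0007, 0.005, 0, 0, 0, 0]
    - [0.32, 0.0007, 0.005, 0, 0, 0, 0]

```text
time_s: 10.1
ee_pos: [638.5, -53.8, 40.4]
ee_rot: [179.8, 0.0, 82.3]
force: [-0.6, -4.4, 2.7]
gripper_width: 60.1
gripper_force: 1.8
```

apply_moves:
  increments:
    - [0.32, 0.0005, 0.004, 0, 0, 0, 0]
    - [0.32, 0.0005, 0.004, 0, 0, 0, 0]
    - [0.32, 0.0003, 0.002, 0, 0, 0, 0]
    - [0.32, 0.0003, 0.002, 0, 0, 0, 0]
    - [0.32, 0, 0, 0, 0, 0, 0]

```text
time_s: 10.52
ee_pos: [639.3, -41.3, 38.9]
ee_rot: [180.0, -0.0, 82.3]
force: [-0.2, -2.3, 0.5]
gripper_width: 60.1
gripper_force: 0.8
```

apply_moves:
  increments:
    - [0.32, 0.0002, 0.0015, 0, 0, 0, 0]
    - [0.32, 0.0002, 0.0015, 0, 0, 0, 0]
    - [0.32, 0.0002, 0.001, 0, 0, 0, 0]
    - [0.32, 0.0002, 0.001, 0, 0, 0, 0]
    - [0.32, 0, 0, 0, 0, 0, 0]

```text
time_s: 10.93
ee_pos: [639.6, -38.3, 38.9]
ee_rot: [-180.0, 0.2, 82.3]
force: [-1.3, -7.9, 2.6]
gripper_width: 60.6
gripper_force: 4.0
```

apply_moves:
  increments:
    - [0.32, 0.0002, 0.001, 0, 0, 0, 0]
    - [0.32, 0.0002, 0.001, 0, 0, 0, 0]
    - [0.32, 0.0002, 0.001, 0, 0, 0, 0]
    - [0.32, 0, 0, 0, 0, 0, 0]

```text
time_s: 11.27
ee_pos: [639.6, -38.0, 39.0]
ee_rot: [-179.9, 0.4, 82.4]
force: [-3.6, -15.7, 3.1]
gripper_width: 60.4
gripper_force: 8.0
```

apply_moves:
  increments:
    - [0.32, -0.002, -0.015, 0, 0, 0, 0]
    - [0.32, 0, 0, 0.03, 0, 0, 0]
    - [0.32, 0, 0, 0.03, 0, 0, 6.9]
    - [1, -0.0055, 0.009, 0, 0, 0, 6.9]
    - [1, -0.0055, 0.009, 0, 0, 0, 6.9]

```text
time_s: 11.68
ee_pos: [628.8, -30.5, 100.8]
ee_rot: [179.7, -0.0, 103.2]
force: [-0.5, 0.7, 0.1]
gripper_width: 70.8
gripper_force: 0.0
```

apply_moves:
  increments:
    - [1, -0.0055, 0.009, 0, 0, 0, 6.9]
    - [1, -0.0055, 0.009, 0, 0, 0, 6.9]
    - [1, -0.0055, 0.009, 0, 0, 0, 6.9]
    - [1, -0.0055, 0.009, 0, 0, 0, 6.9]
    - [1, -0.0055, 0.009, 0, 0, 0, 6.9]

```text
time_s: 12.1
ee_pos: [599.4, 15.3, 98.4]
ee_rot: [180.0, -0.1, 137.8]
force: [0.1, -0.3, 0.3]
gripper_width: 91.3
gripper_force: 0.0
```

apply_moves:
  increments:
    - [1, -0.0055, 0.009, 0, 0, 0, 6.9]
    - [1, -0.0055, 0.009, 0, 0, 0, 6.9]
    - [1, -0.0055, 0.009, 0, 0, 0, 6.9]
    - [1, -0.0055, 0.009, 0, 0, 0, 6.9]
    - [1, -0.0055, 0.005, 0, 0, 0, 6.9]

```text
time_s: 12.52
ee_pos: [571.8, 56.7, 98.4]
ee_rot: [179.9, -0.1, 172.3]
force: [-0.1, 0.2, 0.6]
gripper_width: 91.3
gripper_force: 0.0
```

apply_moves:
  increments:
    - [1, -0.004, 0.004, -0.02, 0, 0, 0]
    - [1, 0, 0, -0.02, 0, 0, 0]
    - [1, 0, 0, -0.02, 0, 0, 0]
    - [1, 0.007, -0.001, 0, 0, 0, 0]
    - [1, 0.006, -0.001, 0, 0, 0, 0]

```text
time_s: 12.93
ee_pos: [581.3, 57.5, 38.1]
ee_rot: [180.0, -0.2, 172.0]
force: [0.4, -0.5, 0.8]
gripper_width: 91.3
gripper_force: 0.0
```

apply_moves:
  increments:
    - [1, 0.003, -0.0004, 0, 0, 0, 0]
    - [1, 0.003, -0.0004, 0, 0, 0, 0]
    - [1, 0.003, -0.0004, 0, 0, 0, 0]
    - [1, 0.003, -0.0004, 0, 0, 0, 0]
    - [1, 0, 0, 0, 0, 0, 0]

```text
time_s: 13.35
ee_pos: [594.3, 55.5, 39.6]
ee_rot: [180.0, 0.1, 172.0]
force: [-0.5, 0.3, 0.9]
gripper_width: 91.6
gripper_force: 0.7
```

apply_moves:
  increments:
    - [1, 0.002, -0.0003, 0, 0, 0, 0]
    - [1, 0.0015, -0.0002, 0, 0, 0, 0]
    - [1, 0.001, -0.0001, 0, 0, 0, 0]
    - [1, 0, 0, 0, 0, 0, 0]

```text
time_s: 13.68
ee_pos: [597.2, 55.0, 39.0]
ee_rot: [-180.0, -0.1, 172.0]
force: [-4.9, 1.0, 4.4]
gripper_width: 91.0
gripper_force: 2.5
```

apply_moves:
  increments:
    - [1, 0.0015, -0.0002, 0, 0, 0, 0]
    - [1, 0.0015, -0.0002, 0, 0, 0, 0]
    - [1, 0.001, -0.0001, 0, 0, 0, 0]
    - [1, 0, 0, 0, 0, 0, 0]

```text
time_s: 14.02
ee_pos: [597.5, 55.0, 38.8]
ee_rot: [-180.0, -0.6, 172.0]
force: [-11.4, 2.7, 9.6]
gripper_width: 91.5
gripper_force: 6.5
```

apply_moves:
  increments:
    - [1, 0.001, -0.0001, 0, 0, 0, 0]
    - [1, 0, 0, 0, 0, 0, 0]

```text
time_s: 14.18
ee_pos: [597.5, 55.0, 38.7]
ee_rot: [-180.0, -0.7, 171.9]
force: [-14.4, 2.7, 11.1]
gripper_width: 91.0
gripper_force: 7.4
```

apply_moves:
  increments:
    - [1, -0.02, 0.003, 0, 0, 0, 0]
    - [-1, 0, 0, 0.035, 0, 0, 0]
    - [-1, 0, 0, 0.035, 0, 0, 0]
    - [-1, 0, 0, 0.035, 0, 0, 0]
    - [-1, 0, 0, 0.035, 0, 0, -4]

```text
time_s: 14.6
ee_pos: [584.1, 57.2, 180.8]
ee_rot: [180.0, 0.2, 167.9]
force: [1.0, 1.0, 0.1]
gripper_width: 67.5
gripper_force: 0.0
```

apply_moves:
  increments:
    - [-1, -0.01, -0.038, 0.01, 0, 0, -5]
    - [-1, -0.01, -0.038, 0.01, 0, 0, -5]
    - [-1, -0.01, -0.038, 0, 0, 0, -5]
    - [-1, -0.01, -0.038, 0, 0, 0, -5]
    - [-1, -0.01, -0.038, 0, 0, 0, -5]

```text
time_s: 15.02
ee_pos: [533.8, -134.7, 199.7]
ee_rot: [179.9, 0.2, 142.8]
force: [1.0, 0.5, -0.3]
gripper_width: 34.4
gripper_force: 0.0
```

apply_moves:
  increments:
    - [-1, -0.01, -0.038, 0, 0, 0, -5]
    - [-1, -0.01, -0.038, 0, 0, 0, -4]
    - [-1, -0.01, -0.038, 0, 0, 0, 0]
    - [-1, -0.01, -0.038, 0, 0, 0, 0]
    - [-1, 0, 0, 0, 0, 0, 0]

```text
time_s: 15.43
ee_pos: [492.4, -291.7, 199.2]
ee_rot: [-179.9, 0.3, 133.7]
force: [0.5, -0.5, -0.1]
gripper_width: 1.6
gripper_force: 0.0
```

Run:
```python
from workcell import status, cams, env, finder
import cv2, numpy as np
ims=[]
for c in ['top','scene']:
    f=cams.grab_frame(c);np.savez(f'{c}3.npz',**f);im=f['color'][...,::-1]
    if c=='top': im=cv2.resize(im[115:240,180:340],(400,312),interpolation=cv2.INTER_CUBIC)
    else: im=cv2.resize(im[160:285,210:370],(400,312),interpolation=cv2.INTER_CUBIC)
    ims.append(im)
cv2.imwrite('pics/m3.png',np.hstack(ims))
print(status.state()['ee_pos'])
```

```text
[ 493.35893388 -286.45805574  198.9720222 ]
```

View pics/m3.png

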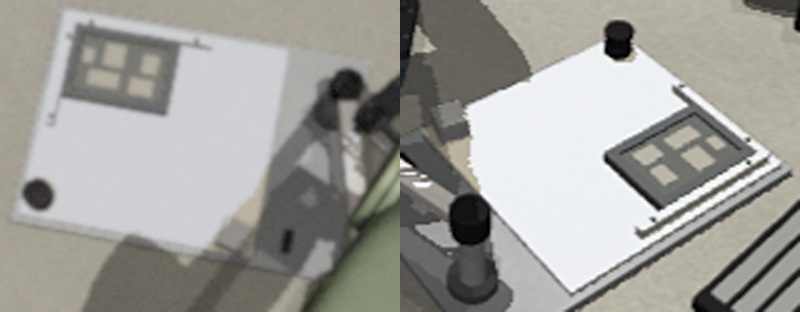

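Run:
```python
import cv2, numpy as np
a=np.load('top3.npz')['color'][118:168,195:270,::-1];b=np.load('scene3.npz')['color'][190:258,285:367,::-1]
a=cv2.resize(a,(600,400),interpolation=cv2.INTER_CUBIC)[:, :400];b=cv2.resize(b,(400,332),interpolation=cv2.INTER_CUBIC)
b=np.vstack([b,np.zeros((68,400,3),np.uint8)])
cv2.imwrite('pics/m4.png',np.hstack([a,b]))
```

```text
(no output)
```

View pics/m4.png

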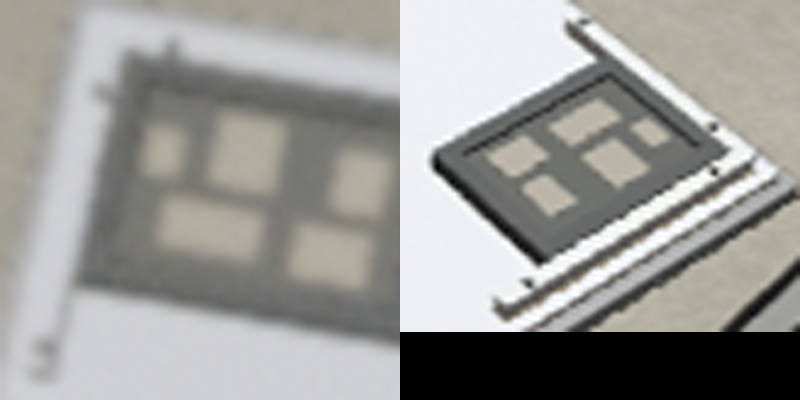

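apply_moves:
  increments:
    - [-1, 0, 0, -0.03, 0, 0, 0]
    - [-1, 0, 0, -0.03, 0, 0, 0]
    - [-1, 0, 0, -0.02, 0, 0, 0]
    - [-1, 0, 0, -0.019, 0, 0, 0]
    - [-1, 0, 0, 0, 0, 0, 0]

```text
time_s: 15.95
ee_pos: [491.8, -282.0, 96.4]
ee_rot: [-179.9, -0.4, 134.1]
force: [-0.7, -0.1, 0.4]
gripper_width: -0.1
gripper_force: 0.0
```

Run:
```python
from h import *
from workcell import status
e=status.state();print(e['ee_pos'],e['ee_rot'])
p=[585.4,-2.3,-.1389]
ths=list(np.arange(1.79,.2,-.1))+[.12,.07,.04]
y=np.linspace(52,0,len(ths));o=np.array(e['ee_pos'][:2]);yo=52
for th,ty in zip(ths,y):
    n=np.array([np.cos(th),np.sin(th)]);a=np.array([-np.sin(th),np.cos(th)])
    d=abs(th-np.radians(ty));off=11+13.5*np.cos(d)+16*np.sin(d)
    W=w(p,(*(np.array([70,-220])+140*a-off*n),0))[:2]
    print(round(th,2),W.round(),((W-o)/1000).round(4),round(ty-yo,1));o=W;yo=ty
```

```text
[ 491.79774318 -281.98685577   96.38026722] [-179.9216102    -0.38219333  134.09789417]
1.79 [ 487. -273.] [-0.0045  0.0091] 0.0
1.69 [ 484. -259.] [-0.0036  0.0139] -2.9
1.59 [ 481. -245.] [-0.0022  0.0142] -2.9
1.49 [ 481. -230.] [-0.0007  0.0144] -2.9
1.39 [ 481. -216.] [0.0007 0.0145] -2.9
1.29 [ 484. -201.] [0.0022 0.0144] -2.9
1.19 [ 487. -187.] [0.0037 0.0141] -2.9
1.09 [ 492. -174.] [0.0051 0.0137] -2.9
0.99 [ 499. -160.] [0.0065 0.0132] -2.9
0.89 [ 507. -148.] [0.0079 0.0124] -2.9
0.79 [ 516. -136.] [0.0091 0.0116] -2.9
0.69 [ 526. -126.] [0.0103 0.0106] -2.9
0.59 [ 538. -116.] [0.0114 0.0095] -2.9
0.49 [ 550. -108.] [0.0123 0.0083] -2.9
0.39 [ 563. -101.] [0.0132 0.007 ] -2.9
0.29 [577. -95.] [0.0138 0.0056] -2.9
0.12 [602. -89.] [0.0252 0.006 ] -2.9
0.07 [609. -88.] [0.007  0.0009] -2.9
0.04 [613. -88.] [0.0039 0.0004] -2.9
```

apply_moves:
  increments:
    - [-1, -0.0045, 0.009, 0, 0, 0, 0]
    - [-1, -0.0035, 0.014, 0, 0, 0, -2.9]
    - [-1, -0.002, 0.014, 0, 0, 0, -2.9]
    - [-1, -0.0005, 0.0145, 0, 0, 0, -2.9]
    - [-1, 0.0005, 0.0145, 0, 0, 0, -2.9]

```text
time_s: 16.37
ee_pos: [484.6, -218.3, 102.3]
ee_rot: [179.9, 0.3, 122.3]
force: [1.0, -1.6, -0.7]
gripper_width: 0.4
gripper_force: 1.0
```

apply_moves:
  increments:
    - [-1, 0.002, 0.0145, 0, 0, 0, -2.9]
    - [-1, 0.0035, 0.014, 0, 0, 0, -2.9]
    - [-1, 0.005, 0.0135, 0, 0, 0, -2.9]
    - [-1, 0.0065, 0.013, 0, 0, 0, -2.9]
    - [-1, 0.008, 0.0125, 0, 0, 0, -2.9]

```text
time_s: 16.78
ee_pos: [509.1, -150.4, 102.3]
ee_rot: [179.8, 0.2, 107.8]
force: [-0.6, -2.8, 0.8]
gripper_width: 0.1
gripper_force: 1.1
```

apply_moves:
  increments:
    - [-1, 0.009, 0.0115, 0, 0, 0, -2.9]
    - [-1, 0.0105, 0.0105, 0, 0, 0, -2.9]
    - [-1, 0.0115, 0.0095, 0, 0, 0, -2.9]
    - [-1, 0.0125, 0.0085, 0, 0, 0, -2.9]
    - [-1, 0.013, 0.007, 0, 0, 0, -2.9]

```text
time_s: 17.2
ee_pos: [565.2, -102.9, 102.1]
ee_rot: [179.9, 0.1, 93.3]
force: [-1.1, -2.3, 0.9]
gripper_width: 0.7
gripper_force: 1.0
```

apply_moves:
  increments:
    - [-1, 0.013, 0.0055, 0, 0, 0, -2.9]
    - [-1, 0.011, 0.003, 0, 0, 0, -2.9]
    - [-1, 0.008, 0.002, 0, 0, 0, -2.9]
    - [-1, 0.005, 0.001, 0, 0, 0, -2.9]
    - [-1, 0, 0, 0, 0, 0, 0]

```text
time_s: 17.62
ee_pos: [603.3, -91.3, 102.0]
ee_rot: [179.8, -0.0, 81.8]
force: [1.6, 0.1, 0.1]
gripper_width: 0.5
gripper_force: 0.0
```

apply_moves:
  increments:
    - [-1, 0.004, 0.001, 0, 0, 0, 0]
    - [-1, 0.004, 0.001, 0, 0, 0, 0]
    - [-1, 0.003, 0, 0, 0, 0, 0]
    - [-1, 0.002, 0, 0, 0, 0, 0]
    - [-1, 0, 0, 0, 0, 0, 0]

```text
time_s: 18.03
ee_pos: [615.3, -90.5, 100.2]
ee_rot: [179.9, -0.0, 81.8]
force: [-0.1, 1.1, -1.0]
gripper_width: 0.4
gripper_force: 0.1
```

Run:
```python
from workcell import status, cams, env, finder
import cv2, numpy as np
ims=[]
for c in ['top','scene']:
    f=cams.grab_frame(c);np.savez(f'{c}4.npz',**f);im=f['color'][...,::-1]
    im=im[110:220,180:330] if c=='top' else im[150:260,210:360]
    ims.append(cv2.resize(im,(400,293),interpolation=cv2.INTER_CUBIC))
cv2.imwrite('pics/m5.png',np.hstack(ims))
```

```text
(no output)
```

View pics/m5.png

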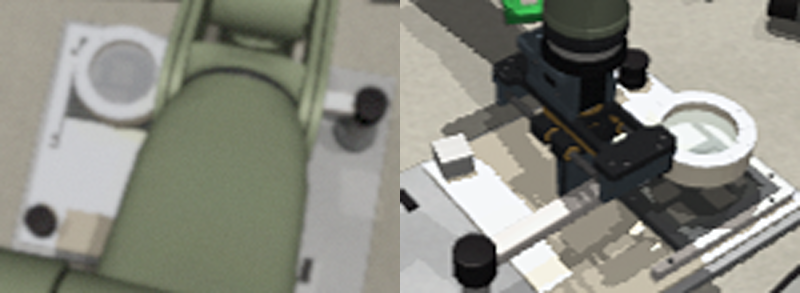

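Run:
```python
from h import *
k=400/150
p=np.array([585.4,-2.3,-.1389]);c,s=np.cos(p[2]),np.sin(p[2]);R=np.array([[c,s],[-s,c]]);h=w(p,(70,-220,0))
print('seat',w(p,(70,60,0)))
for cam,u,v,x0,y0 in [('top',118,72,180,110),('scene',708,126,210-150,150)]:
    X=ray(F[cam],((u+.5)/k-.5+x0,(v+.5)/k-.5+y0),110);b=R@(X-h)[:2];print(cam,X.round(1),np.arctan2(-b[0],b[1]),np.hypot(*b))
```

```text
seat [663.03305019  47.43036817   0.        ]
top [649.4  53.4 110. ] 0.0502882669702596 284.3494895801942
scene [656.4  55.  110. ] 0.026735206186902567 286.69212747056775
```

apply_moves:
  increments:
    - [-1, 0.002, 0.0, 0, 0, 0, 0]
    - [-1, 0.002, 0.0, 0, 0, 0, 0]
    - [-1, 0.001, 0, 0, 0, 0, 0]
    - [-1, 0, 0, 0, 0, 0, 0]
    - [-1, 0, 0, 0, 0, 0, 0]

```text
time_s: 18.55
ee_pos: [619.9, -90.7, 99.9]
ee_rot: [180.0, -0.0, 81.8]
force: [-0.6, 0.4, 0.3]
gripper_width: 0.6
gripper_force: 0.2
```

apply_moves:
  increments:
    - [-1, -0.02, 0, 0, 0, 0, 0]
    - [-1, -0.01, 0, 0.03, 0, 0, 0]
    - [-1, -0.02, -0.01, 0.035, 0, 0, 0]
    - [-1, -0.02, -0.02, 0.03, 0, 0, 0]
    - [-1, -0.025, -0.03, 0.01, 0, 0, 0]

```text
time_s: 18.97
ee_pos: [527.2, -150.3, 209.8]
ee_rot: [179.4, 0.0, 82.0]
force: [0.4, -1.4, 0.5]
gripper_width: 0.5
gripper_force: 0.0
```

apply_moves:
  increments:
    - [-1, -0.025, -0.032, 0, 0, 0, 0]
    - [-1, -0.025, -0.032, 0, 0, 0, 0]
    - [-1, -0.025, -0.032, 0, 0, 0, 0]
    - [-1, -0.02, -0.032, 0, 0, 0, 0]
    - [-1, -0.01, -0.03, 0, 0, 0, 0]

```text
time_s: 19.38
ee_pos: [417.4, -309.9, 205.5]
ee_rot: [180.0, 0.0, 81.7]
force: [0.6, -0.2, 0.6]
gripper_width: 0.7
gripper_force: 0.0
```

Run:
```python
from workcell import status, cams, env, finder
import cv2, numpy as np
ims=[]
for c in ['top','scene']:
    f=cams.grab_frame(c);np.savez(f'{c}5.npz',**f);im=f['color'][...,::-1]
    im=im[110:260,180:330] if c=='top' else im[150:300,210:360]
    ims.append(cv2.resize(im,(400,400),interpolation=cv2.INTER_CUBIC))
cv2.imwrite('pics/m6.png',np.hstack(ims));print(status.state()['ee_pos'])
```

```text
[ 418.46352442 -312.43316436  205.34002944]
```

View pics/m6.png

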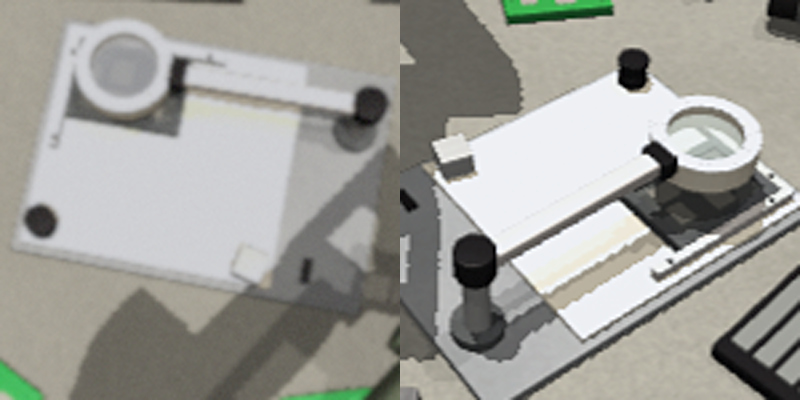

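Run:
```python
from h import *
k=400/150
p=np.array([585.4,-2.3,-.1389]);c,s=np.cos(p[2]),np.sin(p[2]);R=np.array([[c,s],[-s,c]]);h=w(p,(70,-220,0))
for cam,u,v,x0,y0 in [('top',123,68,180,110),('scene',712-400,133,210,150)]:
    f=F[cam];X=ray(f,((u+.5)/k-.5+x0,(v+.5)/k-.5+y0),110);b=R@(X-h)[:2];print(cam,X.round(1),np.arctan2(-b[0],b[1]),np.hypot(*b))
for cam,x0,y0 in [('top',180,110),('scene',210,150)]:
  for th in (0,.05):
    q=[70-280*np.sin(th),-220+280*np.cos(th),110];print(cam,th,((proj(F[cam],w(p,q))-[x0,y0]+.5)*k-.5).round(1))
```

```text
top [654.5  48.  110. ] 0.030699670597646726 279.5307856404204
scene [665.6  49.8 110. ] -0.007692136878255446 282.7203996828682
top 0 [124.   60.8]
top 0.05 [121.8  72.4]
scene 0 [308.5 132.9]
scene 0.05 [298.6 125.3]
```

The lens measures about 0–0.01 rad from centre after allowing for the top camera's bias, which is within 5 mm. The plate is flush in the corner, the loupe and weight haven't moved, and the robot is clear, so I'll hand it in.

```bash
python3 -c "
from workcell import env
print(env.job_done())"
```

```text
the job is handed in; nothing more can be done
None
```

I handed the job in at about 19 s: the plate is home and square in the corner of the two rails, the lens is centred over it to within about 5 mm by the cameras, and the robot is clear; no verdict came back.

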